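# Take the hanging vial carrier out of the drying cabinet and shut its drop-down door

## Robot

A 7-joint arm with a two-finger parallel gripper is mounted at the origin on a cart in front of the work surface, level with it; the furniture and walls round the work are solid. World frame = base frame: x ahead of the robot, y to its left, z up, the work surface at z = 0. Lengths are in mm, angles in rad, forces in N, time in s.
With the tool pointing down it reaches from about 425 to 975 mm from the base axis. Payload 16.7 kg.
Tool frame: the origin (TCP) lies at the very end of the fingers, on their centre line; the grasp point (between the pads) lies 19 mm behind it; z points along the fingers, y is the line along which they close (so a half turn about z gives the same grasp; the last joint's range is limited). The gripper opens to 85 mm and grips with 20 to 120 N. Pads are 22 mm wide; open, the fingers measure 114 mm over their backs; the gripper's body (76 mm by 85 mm) begins 54 mm behind the grasp point. The pads swing forward as they close: fully open they stand 13 mm farther back than shut.
Start: joints at [1.012, 0.426, 0.074, 1.606, -0.034, 1.111, -0.067], TCP at [268.284, -619.352, 196.602] pointing down, gripper open.
Joint ranges: [-2.85, 2.85], [-0.5, 2.14], [-1.23, 1.37], [0.21, 2.46], [-1.02, 4.16], [0.16, 2.05], [-2.73, 2.73]. Speed limits (rad/s): [1.89, 1.89, 2.39, 2.39, 3.01, 3.01, 3.01].

## Interface

Orientations are given as a 3x3 rotation matrix whose columns are the frame's x, y, z axes.
In Python, from workcell import robot gives the robot as it stands. Calls block until the motion is done:
- robot.move_to(position, orientation): joint-space move of the TCP to a pose.
- robot.line_to(position, speed=150, rot=None, contact_N=None): straight line of the TCP; rot=None keeps the orientation; speed is the mean speed in mm/s. With contact_N (N) it stops when the force on the tool has changed by that much, and returns True; else False.
- robot.move_j(angles): joint-space move.
- robot.gripper_open() and robot.gripper_close(squeeze=None): open the fingers fully, or close them until they stop; squeeze is the grip in N (None keeps the last).
- robot.hold(seconds).
- robot.ik(position, orientation): joint angles nearest the present ones, or None.
- robot.state(): the state.
- robot.camera(name): name is "scene" or "top" or "wrist"; returns the picture (420x560x3 uint8, red, green, blue); there is no depth.
- robot.camera_params(name): a dict with "K" (3x3 intrinsics, pixels), "k1" (the pictures are not rectified: a ray, as slopes to the right and down, at radius r is drawn at 1 + k1 r^2 times it, then the intrinsics apply), "R" (3x3) and "t" (3): a world point X has camera coordinates R X + t. Camera axes: x right, y down, z forward; pixel columns grow to the right and rows downward; lengths in mm; the calibration is good to about 2 mm. A picture is of the moment at which its call begins: read the wrist's pose just before it. camera_params takes no time and is no camera call; for the wrist camera it gives the pose at the moment of the call.
A pose or a line that the arm cannot do raises robot.PlanningError and nothing moves.
- robot.sign_off(): hands the job in; it is judged then, once.
The state is a dict: "clock": time; "joints": joint angles; "joint_vel": joint speeds; "tau": joint torques, N m; "tcp_pos": TCP position; "tool_rot": TCP orientation; "ft_force": force on the tool from outside, world axes, zero at the start; "ft_torque": the same for the moment, N m; "grip_width": opening from 0.0 (shut) to 1.0 (fully open); "gripper_force": force on a finger pad.
Only numpy, scipy, OpenCV 4.12 (cv2) and the standard library are available. Lean on these libraries where they do the work, as an engineer would, in place of code of your own. Each camera call takes 0.05 s, during which the arm holds its last target. There are 200 camera calls.

## Task

Pull the drying cabinet's bottom-hinged door down by its knob until it rests on its stop, keeping hold of it so that it does not drop. Lift the vial carrier up off the rail inside by its blue grip, keep it upright, and stand it in the middle of the cork mat; then push the door back up until its catch holds it shut, leaving the tin, the jar and the bottle where they are.

Things in the scene. Friction and masses are not known exactly. Their poses are not given: they have to be found in the camera images.
- cabinet: fixed white drying cabinet, 160 deep (x) x 260 wide (y) x 248 mm high, walls 8 to 10; origin at the centre of its underside, on the bench; x points to its back, the open front (-x) faces the robot. Inside 240 wide; roof's underside 240 above the bench, its front edge at x = -80; sill 24 high. The roof bars the way from above: reach in through the front, tool tilted about 40 degrees
- door (a joint): door angle (rad): 0 upright and shut, 1.1 down on its stop (short of level). White frame with clear window, 250 wide, 202 long, 14 mm thick, 0.5 kg, hinged at its lower edge. A spring roller catch near its top holds it shut: about 5 to 12 N at the knob snaps it in or out, within the last 0.1 rad. Not caught, it falls open by itself, faster than 2.5 rad/s
- door_hinge (a point): middle of the door's hinge line: in the cabinet frame at x = -87, y = 0, z = 40 mm; the line runs along the cabinet's y
- door_knob (a point): centre of the black knob on the door's top edge: a cylinder along the cabinet's y, 26 mm long, 22 across, on a 12 mm wide stem, 235 from the hinge line in the plane of the door; its rim is 22 beyond the door's edge. Pinch its flat ends, fingers closing along y, with a tilted tool while the door is up (a wall shelf hangs above); it turns between the pads as the door swings
- carrier: loose steel carrier, about 0.16 kg: tray 50 (x) x 66 (y) x 18 mm, two fixed black-capped vials (62 high), a central post with a blue grip, and at its back (+x) a 40 wide strap ending 129 up in a hook (slot 13 wide, lip 21 long) hung over the rail. Origin at the centre of its underside; axes as the cabinet's. To free it lift 22 to 35 mm, then bring it out forward. It stands on its tray
- carrier_grip (a point): centre of the carrier's blue grip block, 18 x 18 x 28 mm, 90 mm above the carrier's underside; while hung it is 32 mm behind the roof's front edge and 120 mm below the roof's underside; take it with fingers closing along the cabinet's y
- mat: fixed square cork mat, 140 x 140 x 6 mm, lying on the bench; origin at the centre of its underside, so its top is 6 mm higher
- tin: bystander: grey lidded metal tin, 66 across x 42 mm; origin at the centre of its underside
- sample_jar: bystander: cream jar with a white lid, 57 across x 59 mm; origin at the centre of its underside
- bottle: bystander: dark amber bottle with a cap, 62 across x 129 mm; origin at the centre of its underside
- rail (a point): middle of the round steel rail, 8 mm thick, 170 long along the cabinet's y, from which the carrier hangs; a like bar 100 mm lower steadies it from behind

How it is judged:
By the outcome, as a careful person would: the job done as asked, in the order asked, and still so for the second after the job is handed in, with the robot touching nothing.
It also fails if it takes over 72 s, if anything falls off the work surface, if the arm or the gripper's body presses on something with over 40 N, if the wrist force passes 120 N, or if a joint passes its speed limit or range.

## Working session

There is one attempt and no reset: what is moved stays moved. The work goes in short steps, each a Python script; the robot and the scene stay as the last script left them, time stands still between calls to the robot, and variables do not carry over. Pictures are saved under pics/ and viewed, at most 10 in all, crops included, and the job is handed in when it is done.

```bash
mkdir -p pics; ls
python3 - <<'E'
from workcell import robot
import cv2
for n in("scene","top"):
    im=robot.camera(n); cv2.imwrite(f"pics/{n}0.png",im[:,:,::-1]); p=robot.camera_params(n); print(n,p)
print(robot.state()['clock'])
E
```

```text
pics
scene {'K': array([[505.20489527,   0.        , 268.93072492],
       [  0.        , 505.20489527, 203.61335565],
       [  0.        ,   0.        ,   1.        ]]), 'k1': 0.0022112043993746428, 'R': array([[-0.67816283, -0.73489934,  0.0042576 ],
       [-0.54082324,  0.49513065, -0.67996754],
       [ 0.49759963, -0.46343132, -0.73322985]]), 't': array([ 413.52062663,  443.92658055, 1406.20017858])}
top {'K': array([[531.55451111,   0.        , 278.91726738],
       [  0.        , 531.55451111, 211.78927222],
       [  0.        ,   0.        ,   1.        ]]), 'k1': 0.06616921175691401, 'R': array([[ 0.30229589, -0.95321219, -0.00192776],
       [-0.92001381, -0.29123727, -0.26221259],
       [ 0.2493828 ,  0.08103936, -0.96500821]]), 't': array([-178.48345453,  623.11626834, 1357.96461735])}
0.1
```

View pics/scene0.png

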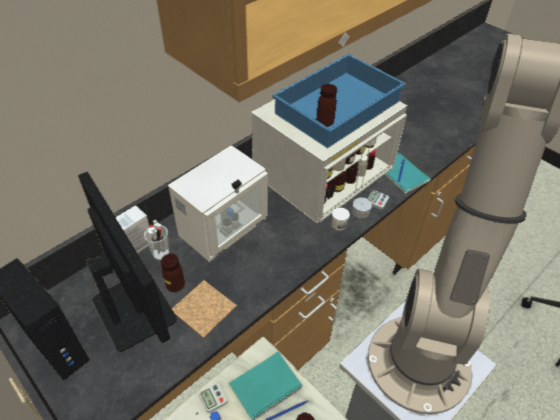

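View pics/top0.png

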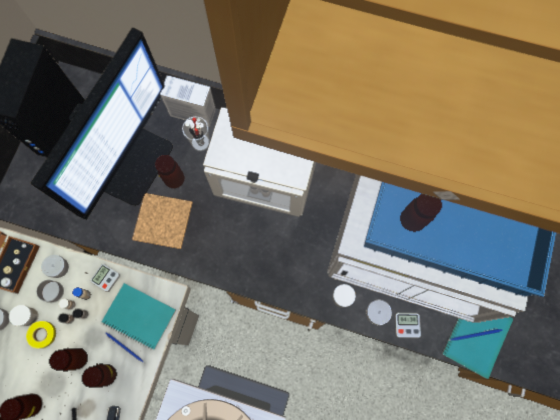

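Both show the cabinet, with its knob at scene (237,186) and top (253,177), and the mat at scene (205,307) and top (163,221). I'll enlarge them.

Run:
```python
import cv2
a=cv2.imread("pics/scene0.png")[140:260,150:290]; cv2.imwrite("pics/c1.png",cv2.resize(a,None,fx=5,fy=5,interpolation=cv2.INTER_CUBIC))
a=cv2.imread("pics/top0.png")[105:255,125:325]; cv2.imwrite("pics/c2.png",cv2.resize(a,None,fx=4,fy=4,interpolation=cv2.INTER_CUBIC))
```

```text
(no output)
```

View pics/c1.png

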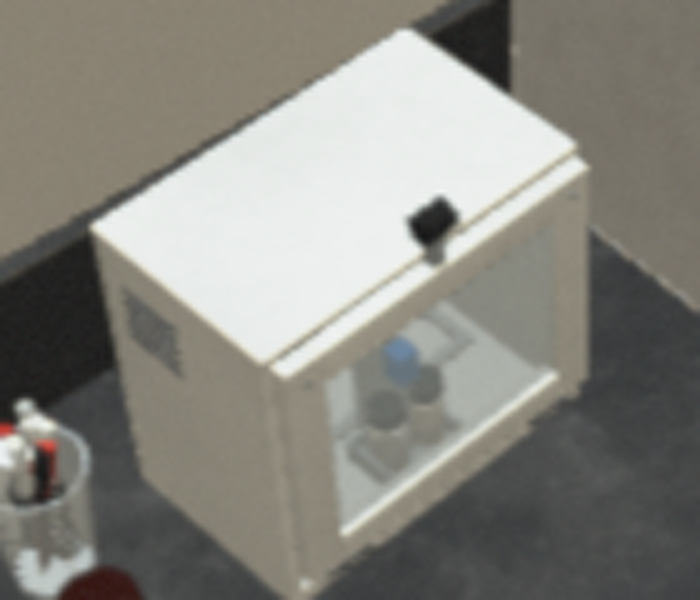

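View pics/c2.png

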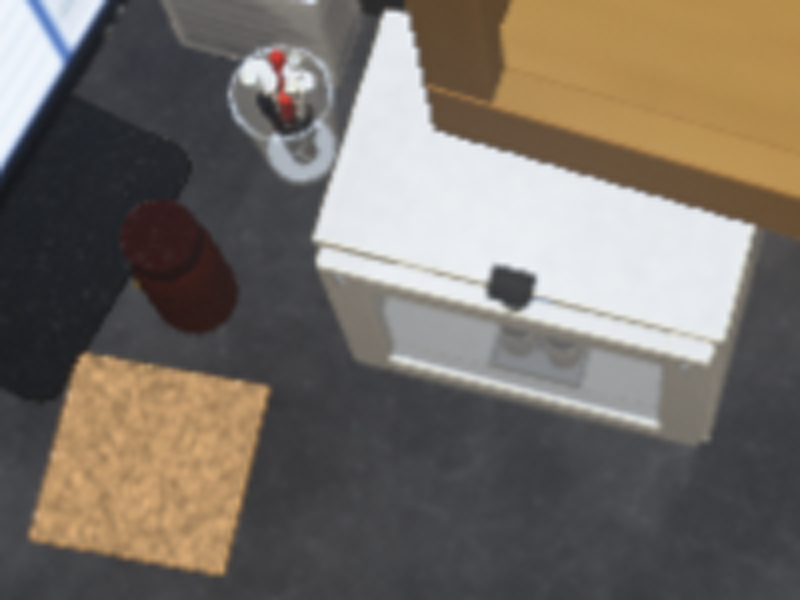

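Read off in the crops:
- **Scene crop:** roof corners (93,228), (405,28), (577,148) and (262,364), knob (433,222), blue grip (401,360).
- **Top crop:** front roof corners (315,240) and (722,338), knob (512,286), mat corners (83,353), (270,384), (223,575) and (30,542), bottle beside the mat.

```bash
cat > h.py <<'E'
import numpy as np, cv2
from scipy.optimize import least_squares
from workcell import robot
def proj(p,X):
    c=np.atleast_2d(X)@p["R"].T+p["t"]; s=c[:,:2]/c[:,2:]; s=s*(1+p["k1"]*(s**2).sum(1,keepdims=True))
    return s@p["K"][:2,:2].T+p["K"][:2,2]
def tri(obs,X0=(600,0,150)): # obs: [(params,uv)]
    r=least_squares(lambda X:np.concatenate([proj(p,X)[0]-uv for p,uv in obs]),X0); return r.x,np.abs(r.fun).max()
def plane(p,uv,z):
    return np.append(least_squares(lambda q:proj(p,[q[0],q[1],z])[0]-uv,(600,200)).x,z)
def full(c,s,o): return (np.array(c,float)+.5)/s-.5+np.array(o)
def Rz(a): return np.array([[np.cos(a),-np.sin(a),0],[np.sin(a),np.cos(a),0],[0,0,1.]])
E
python3 - <<'E'
from h import *
S,T=robot.camera_params("scene"),robot.camera_params("top")
s=lambda c:full(c,5,(150,140)); t=lambda c:full(c,4,(125,105))
print("knob",tri([(S,s((433,222))),(T,t((512,286)))]))
print("roofL",tri([(S,s((262,364))),(T,t((315,240)))]),"roofR",tri([(S,s((577,148))),(T,t((722,338)))]))
# joint fit
loc=np.array([[-80,130,248],[-80,-130,248],[80,130,248],[80,-130,248]]);k=np.array([[-87,0,275]])
so=np.array([s(c) for c in[(262,364),(577,148),(93,228),(405,28),(433,222)]]); to=np.array([t(c) for c in[(315,240),(722,338),(388,10),(512,286)]])
def W(q,L): return L@Rz(q[2]).T+[q[0],q[1],0]
def f(q):
    return np.r_[(proj(S,W(q,np.r_[loc,k]))-so).ravel(),(proj(T,W(q,np.r_[loc[:3],k]))-to).ravel()]
r=least_squares(f,(700,200,0),loss='soft_l1');print("cab",r.x,np.round(f(r.x),1))
print("knobfit",W(r.x,k),"gripnominal",W(r.x,np.array([[-48,0,120]])))
for z in(110,120,130): 
    g=plane(S,s((401,360)),z); print("grip at z",z,g,"cab",Rz(r.x[2]).T@(g-[*r.x[:2],0]))
m=[plane(T,t(c),6) for c in[(83,353),(270,384),(223,575),(30,542)]];print("mat",np.mean(m,0),np.round(m),[np.linalg.norm(m[i]-m[i-1]) for i in range(4)])
print("mat in scene",proj(S,np.array(m)),"mid tri",tri([(S,np.mean([(204,283),(236,308),(206,333),(173,307)],0)),(T,np.mean(proj(T,np.array(m)),0))]))
E
```

```text
knob (array([661.79771036,  87.32234942, 276.33013274]), np.float64(0.5395368184351526))
roofL (array([663.03247638, 216.18879562, 246.5306904 ]), np.float64(0.40752230022815183)) roofR (array([677.4521195 , -39.95298484, 245.36408244]), np.float64(1.0182432044021539))
cab [7.48435251e+02 9.14387691e+01 4.91699311e-02] [-0.6 -0.2  0.1 -1.  -1.2 -0.7 -0.2 -0.5 -0.4  0.1 -0.6  0.4  0.9  1.7
 -0.4 -0.1  0.2  0.8]
knobfit [[661.5403989   87.16270858 275.        ]] gripnominal [[700.49326359  89.07956329 120.        ]]
grip at z 110 [709.34212819  81.66541248 110.        ] cab [-39.52623652  -7.84011284 110.        ]
grip at z 120 [702.06589495  87.02183231 120.        ] cab [-46.53040704  -2.13253903 120.        ]
grip at z 130 [694.78966171  92.37825214 130.        ] cab [-53.53457757   3.57503479 130.        ]
mat [544.4801818  332.11550608   6.        ] [[606. 408.   6.]
 [624. 272.   6.]
 [483. 256.   6.]
 [465. 392.   6.]] [np.float64(141.5678070297295), np.float64(136.958237158713), np.float64(142.0138583720846), np.float64(138.0158571347826)]
mat in scene [[169.81846434 308.51865854]
 [202.0686021  279.12614074]
 [235.0937356  304.78476266]
 [202.72394683 336.8837432 ]] mid tri (array([540.97867308, 330.47936275,   4.97436516]), np.float64(1.0992938496604836))
```

```bash
cat >> h.py <<'E'
CAB=np.array([748.0,91.0,0]); YAW=0.049
MAT=np.array([543.5,331.7,0])
def w(*p): return CAB+Rz(YAW)@np.array(p,float)
def tool(a,s=1,yaw=YAW):
    z=np.array([np.sin(a),0,-np.cos(a)]); y=np.array([0,s,0.]); return Rz(yaw)@np.c_[np.cross(y,z),y,z]
def tcp(g,R,back=0): return np.asarray(g)+R[:,2]*(19-back)
def knob(th): return w(-87-235*np.sin(th),0,40+235*np.cos(th))
E
python3 - <<'E'
from h import *
S,T=robot.camera_params("scene"),robot.camera_params("top")
print("shelf",tri([(S,np.array((240,100))),(T,np.array((248,133)))]))
print("bottle base",plane(T,full((205,300),4,(125,105)),0), "scene base",plane(S,np.array((176,287)),0))
def ok(g,a,s,back=0,yaw=YAW):
    R=tool(np.radians(a),s,yaw); q=robot.ik(tcp(g,R,back),R); return None if q is None else np.round(q,2)
for s in(1,-1):
  for a in(35,45,55):
    print(s,a)
    for n,g,b in[("k0",knob(0),0),("k0b",knob(0),80),("k.5",knob(.55),0),("k1",knob(1.1),0),("k1b",knob(1.1),60),("grip",w(-48,-1,120),3),("gripout",w(-180,0,250),0),("mat",MAT+[0,0,96],0),("matup",MAT+[0,0,250],0)]:
        print(" ",n,ok(g,a,s,b))
E
```

```text
shelf (array([642.9886396 ,  74.03460826, 578.96913371]), np.float64(0.7602742729774548))
bottle base [671.32679422 340.6257609    0.        ] scene base [659.34969909 347.92866543   0.        ]
1 35
  k0 [ 0.51  0.16 -0.87  2.03  0.63  0.49  0.81]
  k0b [ 0.39 -0.03 -0.69  2.03  0.24  0.56  1.15]
  k.5 [ 0.64 -0.07 -0.96  2.29  0.34  0.32  0.99]
  k1 None
  k1b None
  grip [ 0.13  0.4  -0.49  2.1   1.36  0.32  0.1 ]
  gripout [ 0.79  0.   -1.11  2.22  0.46  0.37  0.91]
  mat [-0.33  0.44 -0.67  2.18  1.43  0.71 -0.47]
  matup [ 0.09  0.28 -1.11  2.04  1.05  0.86 -0.02]
1 45
  k0 [ 0.63  0.15 -1.01  2.16  1.22  0.34  0.23]
  k0b [ 0.3  -0.1  -0.61  2.2   0.5   0.3   0.86]
  k.5 [ 0.29 -0.09 -0.68  2.43  1.36  0.2  -0.07]
  k1 None
  k1b None
  grip [-0.13  0.38 -0.2   2.23  2.34  0.34 -0.94]
  gripout [ 0.28 -0.05 -0.65  2.36  1.28  0.22  0.04]
  mat [-0.72  0.42 -0.3   2.28  1.71  0.72 -0.88]
  matup [-0.19  0.2  -0.85  2.16  1.28  0.8  -0.32]
1 55
  k0 [ 0.62  0.16 -1.03  2.28  2.03  0.41 -0.58]
  k0b [-0.51 -0.15  0.07  2.39  1.65  0.32 -0.31]
  k.5 None
  k1 None
  k1b None
  gri
[... 377 characters left out ...]
21  2.22  0.46  0.37 -2.23]
  mat [-0.33  0.44 -0.67  2.18  1.43  0.71  2.67]
  matup [-1.84  0.19  1.07  2.13  0.51  0.52 -2.73]
-1 45
  k0 [-0.97  0.03  0.66  2.23  0.96  0.2  -2.72]
  k0b [ 1.02 -0.18 -1.21  2.18 -0.07  0.25 -1.72]
  k.5 None
  k1 None
  k1b None
  grip [-0.05  0.39 -0.29  2.23  2.28  0.36  2.28]
  gripout None
  mat [-1.19  0.42  0.26  2.31  1.74  0.51  2.15]
  matup None
-1 55
  k0 [-0.98  0.04  0.65  2.35  2.26  0.28  2.24]
  k0b [ 0.32 -0.12 -0.67  2.36  1.78  0.2   2.69]
  k.5 None
  k1 None
  k1b None
  grip [ 0.39  0.57 -0.84  2.3   2.42  0.79  2.32]
  gripout None
  mat [-0.96  0.49 -0.11  2.36  1.92  0.88  1.93]
  matup [-1.46  0.15  0.44  2.31  1.52  0.69  2.46]
```

Run:
```python
from h import *
def ok(g,a,s=1,back=0,yaw=YAW):
    R=tool(np.radians(a),s,yaw); q=robot.ik(tcp(g,R,back),R); return None if q is None else np.round(q,2)
for th,aa in[(.3,(30,40)),(.55,(20,30)),(.8,(10,20,30)),(1.1,(-15,-5,5,15,25))]:
  for a in aa: print(th,a,ok(knob(th),a),"b",ok(knob(th),a,1,70))
for a in(45,48,52):
  print(a)
  for n,g,y in[("pre",w(-48-80,-1,160),YAW),("grip",w(-48,-1,122),YAW),("lift",w(-48,0,148),YAW),("o1",w(-110,0,190),YAW),("o2",w(-135,0,215),YAW),("o2",w(-150,0,235),YAW),("side",w(-150,130,240),.2),("matup",MAT+[0,0,220],.3),("mat",MAT+[0,0,97],.3),("matback",MAT+[-60,-20,150],.3)]:
    print(" ",n,ok(g,a,1,3,y))
```

```text
0.3 30 [ 0.49  0.05 -0.83  2.1   0.36  0.52  1.03] b [ 0.35 -0.11 -0.64  2.09  0.1   0.64  1.25]
0.3 40 [ 0.59 -0.   -0.93  2.23  0.67  0.3   0.7 ] b [ 0.19 -0.19 -0.51  2.25  0.26  0.4   1.07]
0.55 20 [ 0.43  0.05 -0.76  2.1   0.21  0.68  1.15] b [ 0.39 -0.08 -0.67  2.05  0.04  0.82  1.3 ]
0.55 30 [ 0.6  -0.03 -0.92  2.22  0.26  0.45  1.08] b [ 0.4  -0.21 -0.68  2.2  -0.01  0.59  1.33]
0.8 10 [ 0.48  0.12 -0.84  2.09  0.19  0.81  1.15] b [ 0.49 -0.   -0.79  2.03  0.05  0.95  1.29]
0.8 20 [ 0.51  0.01 -0.86  2.22  0.19  0.59  1.13] b [ 0.46 -0.15 -0.74  2.18 -0.03  0.74  1.35]
0.8 30 [ 0.63 -0.08 -0.97  2.34  0.25  0.35  1.05] b [ 0.44 -0.27 -0.72  2.33 -0.1   0.52  1.39]
1.1 -15 [ 0.41  0.43 -0.84  1.93  0.24  1.18  1.08] b [ 0.42  0.38 -0.84  1.82  0.19  1.31  1.13]
1.1 -5 [ 0.48  0.32 -0.89  2.04  0.26  0.99  1.07] b [ 0.49  0.23 -0.87  1.96  0.16  1.12  1.17]
1.1 5 [ 0.53  0.2  -0.92  2.16  0.27  0.79  1.05] b [ 0.53  0.06 -0.87  2.1   0.09  0.92  1.23]
1.1 15 [ 0.57  0.1  -0.96  2.29  0.3   0.57  1.01] b [ 0.53 -0.1  -0.84  2.24 -0.01  0.71  1.31]
1.1 25 [ 0.67  0.01 -1.06  2.41
[... 814 characters left out ...]
  0.39 -0.49]
  o2 [ 0.65  0.08 -1.05  2.35  1.79  0.31 -0.42]
  side [ 0.38  0.14 -1.04  2.3   1.66  0.42 -0.33]
  matup [-0.43  0.14 -0.48  2.31  1.66  0.49 -0.48]
  mat [-0.    0.59 -1.03  2.36  2.05  0.93 -0.72]
  matback None
52
  pre [ 0.53  0.38 -1.02  2.42  2.24  0.68 -0.77]
  grip [ 0.53  0.63 -1.02  2.27  2.27  0.78 -0.61]
  lift [ 0.54  0.55 -1.02  2.26  2.21  0.71 -0.59]
  o1 [ 0.55  0.32 -1.02  2.36  2.16  0.58 -0.69]
  o2 [ 0.58  0.19 -1.02  2.39  2.12  0.48 -0.72]
  o2 [ 0.62  0.09 -1.04  2.4   2.09  0.39 -0.72]
  side [ 0.36  0.15 -1.03  2.34  1.91  0.48 -0.58]
  matup [ 0.05  0.25 -1.03  2.33  1.83  0.68 -0.6 ]
  mat [-0.02  0.64 -1.03  2.39  2.15  1.05 -0.8 ]
  matback None
```

Run:
```python
from h import *
R=tool(np.radians(10))
robot.move_to([330,-300,400],R); robot.move_to([480,60,420],tool(np.radians(25)))
R=tool(np.radians(38)); robot.move_to(tcp(knob(0),R,70),R)
p=robot.camera_params("wrist"); im=robot.camera("wrist"); cv2.imwrite("pics/w1.png",im[:,:,::-1]); 
st=robot.state(); print(st['clock'],st['tcp_pos'],tcp(knob(0),R,70),st['ft_force'],st['joints'])
print("expected knob px",proj(p,knob(0)))
```

```text
4.525 [629.84753319  83.72865294 315.96731987] [629.743374    85.20078328 315.18854843] [ 0.71398593  0.57211401 -0.45422988] [ 0.86297594 -0.0313444  -1.1395496   2.06509463  0.27206366  0.45659769
  1.12662012]
expected knob px [[284.76292091 213.41931365]]
```

View pics/w1.png

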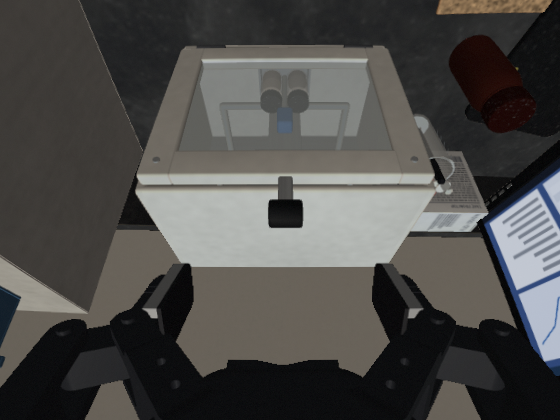

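The wrist view shows the knob at (286,214), against (285,213) predicted, so the model fits. The blue grip is at (284,122). Next I grasp the knob and lower the door.

Run:
```python
from h import *
S=robot.camera_params("scene");Wp=robot.camera_params("wrist")
g=tri([(S,full((401,360),5,(150,140))),(Wp,np.array((284.5,122)))]); print("grip tri",g,"cab",Rz(YAW).T@(g[0]-CAB))
R=tool(np.radians(38))
robot.line_to(tcp(knob(0),R,2),120,contact_N=15); robot.gripper_close(60)
st=robot.state(); print(st['clock'],st['tcp_pos'],st['grip_width'],st['gripper_force'],st['ft_force'])
for th in np.linspace(0,1.1,12)[1:]:
    R=tool(np.radians(38-30*th/1.1)); 
    robot.line_to(tcp(knob(th),R,2),90,rot=R); st=robot.state(); print(round(th,2),round(st['clock'],2),np.round(st['ft_force'],1),round(st['grip_width'],3))
p=robot.camera_params("scene"); im=robot.camera("scene"); cv2.imwrite("pics/s2.png",cv2.resize(im[130:340,150:430,::-1],None,fx=2.8,fy=2.8)); print(proj(p,knob(1.1)))
```

```text
grip tri (array([700.14069492,  88.90216126, 124.59138565]), np.float64(0.3325388031223895)) cab [-47.90461445   0.24884684 124.59138565]
6.0167 [671.55743005  87.29879376 261.58978793] -0.002021946511352275 0.0 [-1.0386642   0.24491913 -0.03541639]
0.1 6.43 [-0.7  0.8 -0.8] 0.001
0.2 6.85 [ 0.1 -0.4 -0.4] -0.001
0.3 7.27 [ 0.2 -0.1  1.4] -0.003
0.4 7.68 [-0.5  0.4 -0.3] -0.003
0.5 8.1 [0.1 0.9 0.1] -0.002
0.6 8.52 [-1.1 -0.2  0.5] 0.005
0.7 8.93 [ 1.  -0.4  0.3] -0.002
0.8 9.35 [-0.1  0.7  0.5] 0.002
0.9 9.77 [0.2 0.  0.3] 0.003
1.0 10.18 [0.4 0.  0.3] 0.003
1.1 10.6 [-0.5 -0.1 -0.5] 0.0
[[286.40191932 250.36318983]]
```

View pics/s2.png

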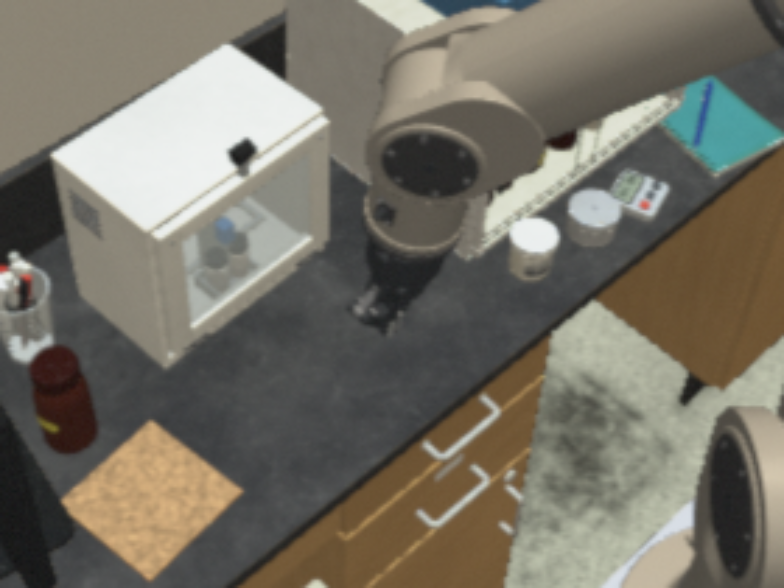

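The gripper shut fully on nothing. The picture shows the door still closed, with the knob at its old place (237,186 in full-frame pixels). I'll go back and look from the grasp pose before and after closing.

Run:
```python
from h import *
R=tool(np.radians(38))
st=robot.state();R0=np.array(st['tool_rot']); robot.line_to(np.array(st['tcp_pos'])-R0[:,2]*150,250)
robot.move_to(tcp(knob(0),R,70),R); robot.gripper_open()
print(robot.line_to(tcp(knob(0),R,2),120)); robot.hold(.2)
st=robot.state();p=robot.camera_params("wrist"); a=robot.camera("wrist")
print(st['clock'],st['tcp_pos'],tcp(knob(0),R,2),st['grip_width'],st['ft_force'])
print("knob,ends",proj(p,np.array([knob(0),knob(0)+Rz(YAW)[:,1]*13])),"tcp",proj(p,np.array([st['tcp_pos'],np.array(st['tcp_pos'])-19*np.array(st['tool_rot'])[:,2]])))
cv2.imwrite("pics/w2.png",a[:,:,::-1])
```

```text
False
13.9167 [671.57094601  87.19596495 262.45321505] [671.55810547  87.25134652 261.60381719] 0.9993224325184026 [-0.24818821  0.87325387  0.56816912]
knob,ends [[283.08493134 250.9564887 ]
 [306.0864978  250.94563933]] tcp [[282.94239393 240.10130337]
 [283.00401757 253.87837213]]
```

View pics/w2.png

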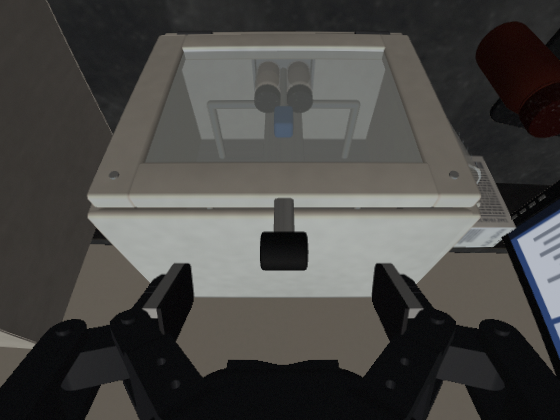

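The knob is at (284,251), as predicted, so the model is right. But the open pads, at about (185,285) and (378,285), look nearer the camera than the knob, so they may be short of it. I'll measure the real tip offset by touching the knob with closed fingers.

Run:
```python
from h import *
R=tool(np.radians(38))
robot.line_to(tcp(knob(0),R,65),200); robot.gripper_close(60)
c=robot.camera("wrist");cv2.imwrite("pics/w3.png",c[:,:,::-1]);p=robot.camera_params("wrist");s=robot.state()
print(p["K"][0],proj(p,s['tcp_pos']))
robot.line_to(tcp(knob(0),R,40),150)
hit=robot.line_to(tcp(knob(0),R,-15),40,contact_N=6)
s=robot.state(); d=(np.array(s['tcp_pos'])-knob(0)); print(hit,s['clock'],s['ft_force'],"tip along tool z rel knob",d@R[:,2],"x,y",d@R[:,0],d@R[:,1])
robot.line_to(tcp(knob(0),R,65),200); robot.gripper_open()
```

```text
[312.97729415   0.         282.39429695] [[282.99686316 240.0953367 ]]
True 16.6083 [-15.86657424  -3.0276934   16.8293584 ] tip along tool z rel knob 24.36596704373543 x,y 0.10983641001291211 0.03160841566035355
```

Run:
```python
from h import *
im=cv2.imread("pics/w3.png")
for c in(262,270,276,283,290,296,304): print(c,[int(v) for v in im[190:330:5,c].mean(-1)])
p=robot.camera_params("wrist");s=robot.state();R=np.array(s['tool_rot']);t=np.array(s['tcp_pos'])
for d in(0,-13,-20,-35,-50): print(d,proj(p,np.array([t+d*R[:,2]+e*R[:,0] for e in(-11,0,11)])).round(0).tolist(), (p["R"]@(t+d*R[:,2])+p["t"])[2])
```

```text
262 [147, 192, 195, 192, 193, 193, 193, 191, 190, 192, 188, 186, 187, 183, 145, 12, 12, 14, 14, 15, 9, 15, 32, 13, 16, 14, 15, 12]
270 [150, 196, 196, 10, 16, 24, 30, 26, 175, 192, 189, 187, 158, 63, 63, 62, 62, 63, 63, 62, 19, 14, 14, 12, 15, 13, 12, 12]
276 [87, 71, 71, 9, 12, 22, 29, 28, 175, 192, 189, 188, 157, 62, 63, 62, 62, 62, 62, 62, 184, 51, 16, 14, 14, 19, 21, 20]
283 [76, 76, 76, 7, 15, 22, 29, 29, 175, 192, 190, 188, 150, 10, 12, 12, 12, 12, 10, 11, 43, 44, 43, 44, 43, 44, 43, 42]
290 [72, 78, 78, 10, 13, 22, 28, 25, 177, 190, 190, 188, 156, 63, 62, 62, 62, 62, 62, 62, 179, 14, 13, 12, 15, 13, 22, 26]
296 [150, 196, 197, 8, 16, 20, 28, 26, 177, 191, 190, 187, 160, 90, 73, 63, 62, 62, 62, 62, 15, 14, 15, 15, 14, 14, 13, 15]
304 [151, 196, 196, 193, 195, 195, 197, 193, 193, 191, 190, 186, 187, 182, 144, 14, 13, 14, 14, 14, 11, 12, 46, 15, 14, 15, 12, 16]
0 [[283.0, 256.0], [283.0, 240.0], [283.0, 223.0]] 192.3273888806382
-13 [[283.0, 266.0], [283.0, 249.0], [283.0, 231.0]] 179.9390241077791
-20 [[283.0, 272.0], [283.0, 255.0], [283.0, 236.0]] 173.2683661531626
-35 [[283.0, 287.0], [283.0, 268.0], [283.0, 248.0]] 158.974099107556
-50 [[283.0, 304.0], [283.0, 284.0], [283.0, 262.0]] 144.67983206194944
```

The contact and the wrist picture (closed tip face at rows 251–288, against 240 for the reported TCP) agree: the real fingertip is about 36 mm behind the reported TCP. I'll add that offset to the helper, recheck reach, and open the door.

```bash
cat >> h.py <<'E'
OFF=35.5  # real fingertip lies this far behind the reported TCP (touch + wrist picture)
def tcp(g,R,back=0): return np.asarray(g)+R[:,2]*(19+OFF-back)
E
python3 - <<'E'
from h import *
def ok(g,a,s=1,back=0,yaw=YAW):
    R=tool(np.radians(a),s,yaw); return robot.ik(tcp(g,R,back),R) is not None
print([ok(knob(th),38-30*th/1.1) for th in np.linspace(0,1.1,12)],ok(knob(1.1),8,1,120))
for a in(48,52): print(a,[ok(g,a,1,3,y) for g,y in[(w(-128,-1,180),YAW),(w(-48,-1,122),YAW),(w(-48,0,148),YAW),(w(-110,0,190),YAW),(w(-150,0,235),YAW),(w(-150,130,240),.2),(MAT+[0,0,220],.3),(MAT+[0,0,97],.3)]])
R=tool(np.radians(38))
print(robot.line_to(tcp(knob(0),R,1),120,contact_N=20)); robot.gripper_close(60)
st=robot.state(); print(st['clock'],st['tcp_pos'],st['grip_width'],st['gripper_force'],st['ft_force'])
assert st['grip_width']>.15
for th in np.linspace(0,1.1,12)[1:]:
    R=tool(np.radians(38-30*th/1.1)); 
    robot.line_to(tcp(knob(th),R,1),90,rot=R); st=robot.state(); print(round(th,2),round(st['clock'],2),np.round(st['ft_force'],1),round(st['grip_width'],3))
    if np.linalg.norm(st['ft_force'])>45 or st['grip_width']<.15: break
E
```

```text
[True, True, True, True, True, True, True, True, True, True, True, True] True
48 [True, True, True, True, True, True, True, True]
52 [True, True, True, True, True, True, True, True]
False
19.4417 [693.91451818  88.98086357 233.34163413] 0.2962608235760783 58.69651436805725 [-8.01605231  1.58815961  5.7846542 ]
0.1 19.88 [ 1.   4.7 -0.4] 0.295
0.2 20.31 [ 0.3  5.8 -1. ] 0.293
0.3 20.75 [ 0.6  6.8 -1.8] 0.293
0.4 21.19 [ 0.   6.9 -1.4] 0.292
0.5 21.63 [-0.7  6.7  0.3] 0.296
0.6 22.07 [-1.5  6.6  2. ] 0.292
0.7 22.52 [-2.6  5.6  3. ] 0.295
0.8 22.95 [-3.7  6.3  2.5] 0.295
0.9 23.38 [-3.5  7.3  1.3] 0.295
1.0 23.82 [-3.   6.6  2.3] 0.294
1.1 24.25 [-1.6  6.   0.4] 0.297
```

```bash
cat >> h.py <<'E'
def blue(name="wrist",save=None):
    p=robot.camera_params(name); im=robot.camera(name)
    if save: cv2.imwrite(save,im[:,:,::-1])
    h=cv2.cvtColor(im,cv2.COLOR_RGB2HSV); m=cv2.inRange(h,(100,90,50),(120,255,255))
    n,l,s,c=cv2.connectedComponentsWithStats(m)
    return p,[(s[i].tolist(),c[i].round(1).tolist()) for i in range(1,n) if s[i][4]>60]
E
python3 - <<'E'
from h import *
R=tool(np.radians(8))
print(robot.line_to(tcp(knob(1.14),R,1),40,contact_N=12)); st=robot.state(); print(st['clock'],st['ft_force'],st['tcp_pos']-tcp(knob(1.1),R,1))
robot.gripper_open(); robot.line_to(tcp(knob(1.1),R,110),200)
g=w(-48,0,121); R=tool(np.radians(52))
obs=[]
for b in(120,80):
    try: robot.move_to(tcp(g,R,b),R)
    except robot.PlanningError as e: print(b,e); continue
    robot.hold(.3); p,o=blue(save=f"pics/w4_{b}.png"); print(o,proj(p,g)); obs.append((p,o))
print(robot.state()['clock'],robot.state()['ft_force'])
E
```

```text
True
24.5083 [-3.60709837 -2.49028277 13.75349038] [-2.24386819  0.26777584 -6.25939521]
[([272, 187, 23, 38, 810], [283.4, 205.8]), ([517, 264, 43, 95, 700], [531.3, 303.8])] [[282.9952057  207.33000286]]
[([270, 201, 27, 44, 1122], [283.4, 222.4]), ([538, 284, 22, 97, 701], [550.1, 325.3])] [[282.90389721 224.32404963]]
28.8583 [-1.04670681  0.42222515  0.47212883]
```

View pics/w4_80.png

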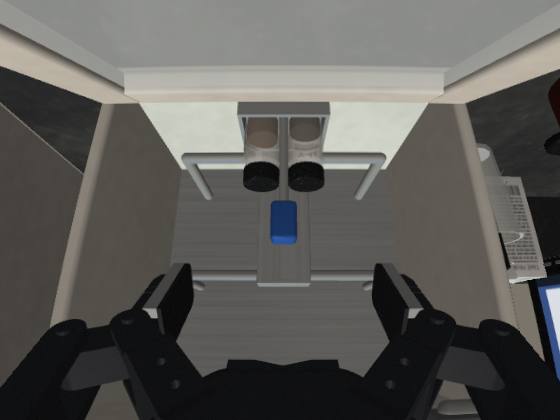

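Run:
```python
from h import *
# triangulate grip: scene + wrist first view + now
p,o=blue(); uv=np.array(o[0][1])
s,os=blue("scene"); print(os[:6])
x=tri([(p,uv),(robot.camera_params("scene"),full((401,360),5,(150,140)))]);print(x,Rz(YAW).T@(x[0]-CAB))
```

```text
[([273, 54, 127, 93, 5810], [335.4, 97.9]), ([266, 401, 41, 19, 98], [285.5, 410.7]), ([210, 411, 10, 9, 67], [214.4, 415.6])]
(array([701.24298019,  88.95505701, 119.2071983 ]), np.float64(0.6065571526406472)) [-46.80106135   0.24768873 119.2071983 ]
```

The view shows the door open, the carrier hanging and the blue grip at (283,222), where predicted. I'll grasp it, lift it and bring it out.

Run:
```python
from h import *
R=tool(np.radians(52)); G=(-47.5,0.3,121.5)
print(robot.line_to(tcp(w(*G),R,3),150,contact_N=15)); robot.gripper_close(80)
st=robot.state(); print(st['clock'],st['grip_width'],st['gripper_force'],st['ft_force'])
assert st['grip_width']>.1
print(robot.line_to(tcp(w(G[0],G[1],G[2]+28),R,3),80,contact_N=25)); st=robot.state(); print(st['clock'],st['ft_force'],st['grip_width'])
print(robot.line_to(tcp(w(-110,0.3,190),R,3),100,contact_N=15)); st=robot.state(); print(st['clock'],st['ft_force'],st['grip_width'])
print(robot.line_to(tcp(w(-155,0.3,238),R,3),120,contact_N=15)); st=robot.state(); print(st['clock'],st['ft_force'],st['grip_width'])
cv2.imwrite("pics/w5.png",robot.camera("wrist")[:,:,::-1])
```

```text
False
30.2583 0.1946741309775532 77.77119040489197 [-7.16274697 -2.12327652  7.2256164 ]
False
30.7583 [ 0.1123552  -0.51756631 -1.85889808] 0.19249705301743536
False
31.65 [ 9.31911082e-04  1.65588614e-01 -1.21088722e+00] 0.18888371306076968
False
32.35 [-0.29561211 -0.18767315 -1.3232131 ] 0.19501432624041107
```

Run:
```python
from h import *
a=np.radians(52)
for y in(.115,.2,.3):
    R=tool(a,1,y)
    if all(robot.ik(tcp(MAT+[0,0,z],R,3),R) is not None for z in(240,97)): break
print(y)
Rm=tool(a,1,(y+YAW)/2)
try: robot.line_to(tcp(MAT+[0,0,238],R,3),160,rot=R)
except robot.PlanningError as e:
    print(e); robot.line_to(tcp(w(-155,120,240),Rm,3),160,rot=Rm); robot.line_to(tcp(MAT+[0,0,238],R,3),160,rot=R)
robot.line_to(tcp(MAT+[0,0,112],R,3),130)
hit=robot.line_to(tcp(MAT+[0,0,88],R,3),25,contact_N=4); robot.hold(.2)
st=robot.state(); print(hit,st['clock'],st['ft_force'],st['grip_width'],st['tcp_pos']-tcp(MAT,R,3))
cv2.imwrite("pics/s6.png",cv2.resize(robot.camera("scene")[200:350,130:330,::-1],None,fx=4,fy=4,interpolation=cv2.INTER_CUBIC))
```

```text
0.115
True 36.0833 [2.59053927 0.81683206 3.49384227] 0.1952203139735864 [ 0.46630637  0.11170773 98.35501744]
```

View pics/s6.png

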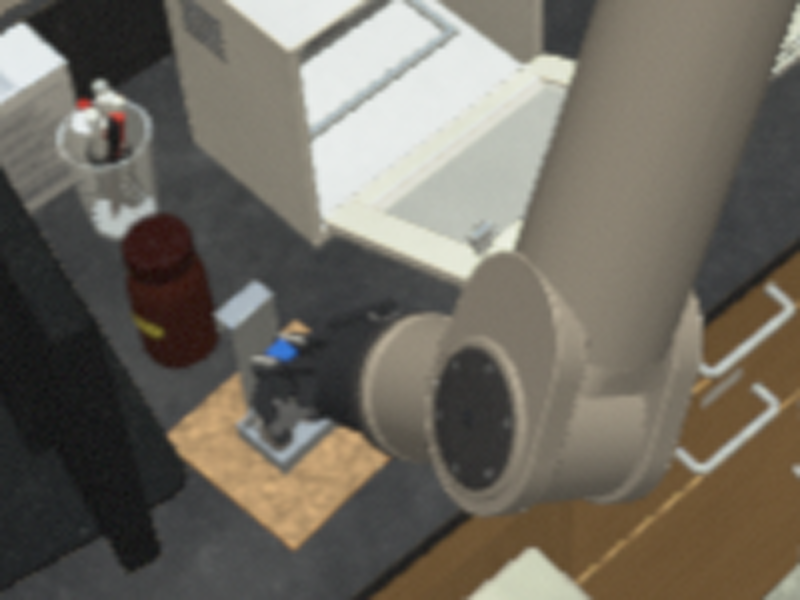

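The carrier stands on the mat, upright, with its tray near crop (287,430) on the mat's middle. I'll release, regrasp the knob and push the door shut.

Run:
```python
from h import *
robot.gripper_open(); R0=np.array(robot.state()['tool_rot']); t=np.array(robot.state()['tcp_pos'])
for b in(100,80,60,50):
    try: robot.line_to(t-R0[:,2]*b,180); print("b",b); break
    except robot.PlanningError as e: pass
t=np.array(robot.state()['tcp_pos'])
try: robot.line_to(t+[0,0,80],220)
except robot.PlanningError as e: print("up",e)
R=tool(np.radians(8)); robot.move_to(tcp(knob(1.11),R,120),R); robot.hold(.2)
st=robot.state(); print(st['clock'],st['ft_force'])
cv2.imwrite("pics/w7.png",robot.camera("wrist")[:,:,::-1]);p=robot.camera_params("wrist");print(proj(p,np.array([knob(1.11),knob(1.13)])))
im=robot.camera("wrist"); m=(im.max(-1)<45).astype(np.uint8); n,l,s,c=cv2.connectedComponentsWithStats(m); print([(s[i].tolist(),c[i].round()) for i in range(1,n) if s[i][4]>150])
im=robot.camera("scene"); cv2.imwrite("pics/s7.png",cv2.resize(im[200:350,130:330,::-1],None,fx=4,fy=4,interpolation=cv2.INTER_CUBIC))
S=robot.camera_params("scene")
L=np.array([[sx*25,sy*33,z] for z in(6,24) for sx,sy in((-1,-1),(-1,1),(1,1),(1,-1))])@Rz(.115).T+MAT
print(((proj(S,L)-[130,200]+.5)*4-.5).round())
```

```text
b 100
39.975 [0.29616387 0.8302995  1.11053122]
[[282.78124926 207.68276747]
 [282.77915673 203.20087127]]
[([0, 111, 560, 31, 1699], array([285., 123.])), ([266, 197, 34, 27, 882], array([283., 210.])), ([0, 242, 52, 44, 952], array([ 17., 258.])), ([0, 243, 560, 177, 45192], array([312., 360.])), ([461, 246, 25, 22, 407], array([473., 256.])), ([144, 274, 21, 18, 156], array([154., 283.])), ([400, 274, 21, 18, 157], array([411., 283.]))]
[[347. 419.]
 [284. 478.]
 [237. 439.]
 [301. 382.]
 [346. 406.]
 [282. 465.]
 [235. 426.]
 [299. 369.]]
```

View pics/s7.png

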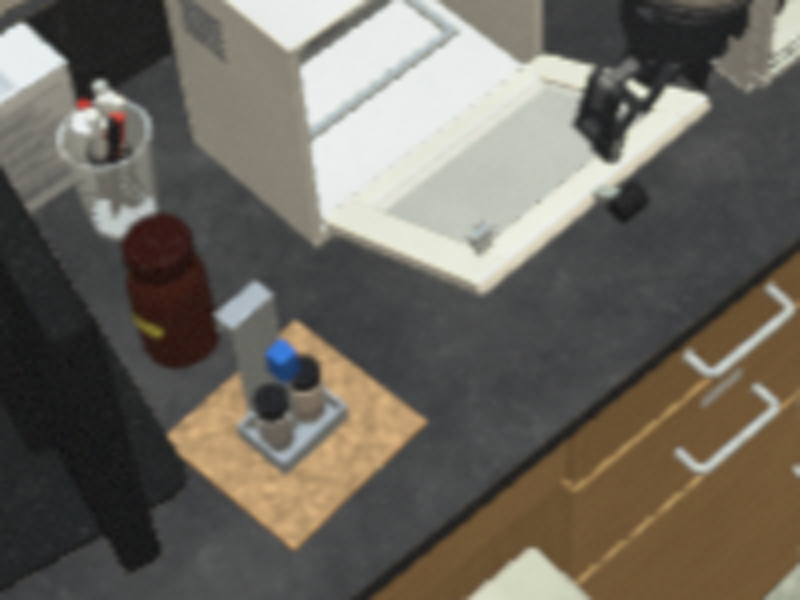

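The carrier stands upright, its tray rim at (345,410), (288,470) and (238,432), within a few mm of the mat's middle. The knob is where expected. Closing the door.

Run:
```python
from h import *
a=lambda th:np.radians(38-30*max(th,0)/1.1)
R=tool(a(1.1)); print(robot.line_to(tcp(knob(1.1),R,1),150,contact_N=20)); robot.gripper_close(60)
st=robot.state(); print(st['clock'],st['grip_width'],st['ft_force']); assert .15<st['grip_width']<.5
for th in np.linspace(1.1,0,12)[1:]:
    R=tool(a(th)); robot.line_to(tcp(knob(th),R,1),90,rot=R); st=robot.state(); print(round(th,2),round(st['clock'],2),np.round(st['ft_force'],1),round(st['grip_width'],3))
    if np.linalg.norm(st['ft_force'])>60 or st['grip_width']<.15: raise SystemExit("stop")
print(robot.line_to(tcp(knob(-.025),R,1),40,contact_N=30)); robot.hold(.2); st=robot.state(); print(st['clock'],st['ft_force'],st['tcp_pos']-tcp(knob(0),R,1))
robot.line_to(tcp(knob(0),R,1),40); print(robot.state()['ft_force'])
```

```text
False
41.6333 0.29420291777288826 [-5.56258412  0.63259023  9.64058028]
1.0 42.07 [ 0.3  5.  -3.7] 0.293
0.9 42.5 [ 0.5  5.5 -4.1] 0.289
0.8 42.93 [ 1.   5.6 -4.8] 0.295
0.7 43.37 [ 1.   5.6 -4.7] 0.294
0.6 43.81 [-0.7  5.7 -3.9] 0.291
0.5 44.25 [-2.1  5.3 -3.7] 0.294
0.4 44.69 [-1.7  5.8 -0.7] 0.291
0.3 45.13 [-3.   5.1  0.1] 0.293
0.2 45.58 [-3.4  5.2  1.7] 0.293
0.1 46.01 [-3.2  4.2  3.9] 0.296
0.0 46.44 [-0.9  4.8  3.9] 0.291
False
46.9417 [0.02849134 6.0803376  3.81628138] [5.75917167 0.87510458 0.14732203]
[-1.57324112  5.63494527  1.50040505]
```

Run:
```python
from h import *
R=tool(np.radians(38))
for th in(-.02,-.03,-.04,-.05,-.06,-.07):
    hit=robot.line_to(tcp(knob(th),R,1),40,contact_N=25); st=robot.state(); print(th,hit,round(st['clock'],2),np.round(st['ft_force'],1),np.round(st['tcp_pos']-tcp(knob(0),R,1),1))
    if hit or abs(st['ft_force'][0])>22: break
im=robot.camera("wrist"); cv2.imwrite("pics/w8.png",im[:,:,::-1]); im=robot.camera("scene");cv2.imwrite("pics/s8.png",im[:,:,::-1]);im=robot.camera("top");cv2.imwrite("pics/t8.png",im[:,:,::-1])
```

```text
-0.02 False 47.51 [0.3 6.1 2.8] [4.7 0.8 0.1]
-0.03 False 47.76 [-0.5  5.4  3.1] [7.  0.9 0.1]
-0.04 False 48.01 [-3.6  5.5  6.2] [9.3 1.  0. ]
-0.05 False 48.26 [-24.9   5.2  18.4] [10.4  1.  -0.3]
```

Run:
```python
from h import *
R=tool(np.radians(38))
for th in(-.046,-.042,-.038,-.034,-.03):
    robot.line_to(tcp(knob(th),R,1),30); st=robot.state(); print(th,round(st['clock'],2),np.round(st['ft_force'],1),np.round(st['tcp_pos']-tcp(knob(0),R,1),1))
    if st['ft_force'][0]>4: break
```

```text
-0.046 48.66 [-8.   6.3  7.3] [10.2  1.  -0.2]
-0.042 48.91 [-0.8  7.   3.7] [ 9.5  1.  -0.1]
-0.038 49.16 [1.6 7.  0.6] [ 8.8  1.  -0.1]
-0.034 49.41 [0.  6.7 1.6] [ 7.7  0.9 -0.1]
-0.03 49.66 [0.5 6.5 0.5] [ 6.8  0.9 -0.2]
```

Run:
```python
from h import *
robot.hold(.1)
for n,f8,o,pts in(("scene","s8","scene0",[(208,216),(266,175)]),("top","t8","top0",[(206,169),(302,193),(212,195)])):
    im=robot.camera(n)[:,:,::-1].copy(); cv2.imwrite(f"pics/{n}9.png",im)
    a=cv2.imread(f"pics/{o}.png")
    for nm,b in(("pushed",cv2.imread(f"pics/{f8}.png")),("now",im)):
        for u,v in pts:
            t=a[v-7:v+8,u-7:u+8]; r=cv2.matchTemplate(b[v-17:v+18,u-17:u+18],t,cv2.TM_SQDIFF); _,_,loc,_=cv2.minMaxLoc(r)
            print(n,nm,(u,v),"shift",loc[0]-10,loc[1]-10,"rms same",round((r[10,10]/675)**.5,1),"best",round((r.min()/675)**.5,1))
S=robot.camera_params("scene");T=robot.camera_params("top")
for th in(0,.02,.05,.1): print(th,[(proj(P,w(-87-202*np.sin(th)-7,y,40+202*np.cos(th)))[0]).round(1).tolist() for P in(S,T) for y in(125,-125)])
```

```text
scene pushed (208, 216) shift 0 0 rms same 5.8 best 5.8
scene pushed (266, 175) shift 10 10 rms same 87.1 best 61.3
scene now (208, 216) shift 0 1 rms same 18.1 best 13.0
scene now (266, 175) shift 10 10 rms same 87.5 best 63.8
top pushed (206, 169) shift 0 0 rms same 2.5 best 2.5
top pushed (302, 193) shift 0 0 rms same 1.9 best 1.9
top pushed (212, 195) shift -6 -10 rms same 46.1 best 14.6
top now (206, 169) shift 0 1 rms same 23.0 best 18.0
top now (302, 193) shift 0 1 rms same 14.9 best 12.8
top now (212, 195) shift -5 -9 rms same 44.1 best 13.0
0 [[206.3, 215.3], [267.3, 172.6], [203.6, 171.7], [302.6, 196.7]]
0.02 [[207.2, 216.0], [268.3, 173.2], [203.1, 173.3], [302.2, 198.2]]
0.05 [[208.6, 217.2], [269.7, 174.2], [202.4, 175.6], [301.6, 200.6]]
0.1 [[211.0, 219.2], [272.0, 176.0], [201.2, 179.4], [300.5, 204.5]]
```

Pushed, the door's edges match the original shut pictures exactly (rms about 2). Pulled back 3 mm, it is slightly open. I'll push again and probe the catch in finer steps before letting go.

Run:
```python
from h import *
R=tool(np.radians(38))
def rep(th): 
    st=robot.state(); print(th,round(st['clock'],2),np.round(st['ft_force'],1),np.round(st['tcp_pos']-tcp(knob(0),R,1),1)[0]); return st['ft_force'][0]
for th in(-.02,-.01,0,.01,.02):
    robot.line_to(tcp(knob(th),R,1),60); rep(th)
for th in(.01,0,-.01,-.02,-.03,-.04):
    robot.line_to(tcp(knob(th),R,1),60); rep(th)
print(robot.line_to(tcp(knob(-.06),R,1),40,contact_N=35)); rep("push")
```

```text
-0.02 50.11 [0.9 7.  1.1] 4.3
-0.01 50.36 [ 0.6  6.7 -0.2] 2.0
0 50.61 [ 1.3  7.3 -2.8] -0.4
0.01 50.86 [-1.2  6.1 -1.5] -2.8
0.02 51.11 [-1.1  6.9 -1.8] -5.2
0.01 51.36 [ 2.9  6.1 -2.8] -2.6
0 51.61 [ 2.7  5.5 -1.5] -0.2
-0.01 51.86 [0.7 6.7 0.4] 2.2
-0.02 52.11 [1.  6.5 0. ] 4.6
-0.03 52.36 [ 2.3  6.5 -0. ] 7.0
-0.04 52.61 [-2.8  6.3  3.5] 9.2
True
push 52.82 [-18.5  -0.7  16.2] 11.7
```

Now it sits at 11.7 mm with less force than before, so it seems to have snapped in. A gentle pull will confirm.

Run:
```python
from h import *
R=tool(np.radians(38))
def rep(th): 
    st=robot.state(); print(th,round(st['clock'],2),np.round(st['ft_force'],1),np.round(st['tcp_pos']-tcp(knob(0),R,1),1)); return st['ft_force'][0]
robot.hold(.1); rep("hold")
for th in(-.05,-.046,-.043,-.040,-.037,-.034):
    robot.line_to(tcp(knob(th),R,1),40); 
    if rep(th)>3.5: break
```

```text
hold 52.92 [-18.7  -1.1  16.2] [11.7  1.3 -0.7]
-0.05 53.17 [ 0.6  7.3 -1.7] [11.2  1.2 -0.6]
-0.046 53.42 [ 2.3  6.7 -2.4] [10.4  1.2 -0.6]
-0.043 53.67 [ 3.5  6.4 -4.4] [ 9.7  1.1 -0.6]
-0.04 53.92 [ 3.9  6.5 -3.5] [ 9.   1.1 -0.5]
```

```bash
cat >> h.py <<'E'
def shut():
    im=robot.camera("top")[:,:,::-1]; a=cv2.imread("pics/top0.png"); out=[]
    for u,v in((206,169),(302,193)):
        d=a[v-7:v+8,u-7:u+8].astype(float)-im[v-7:v+8,u-7:u+8]; out.append(round(float((d**2).mean()**.5),1))
    return out
E
python3 - <<'E'
from h import *
R=tool(np.radians(38))
def rep(th): 
    st=robot.state(); print(th,round(st['clock'],2),np.round(st['ft_force'],1),np.round(st['tcp_pos']-tcp(knob(0),R,1),1)[0],shut())
rep("now")
for th in(-.036,-.032):
    robot.line_to(tcp(knob(th),R,1),40); rep(th)
print(robot.line_to(tcp(knob(-.075),R,1),40,contact_N=45)); rep("push")
robot.line_to(tcp(knob(-.05),R,1),40);rep(-.05)
E
```

```text
now 53.92 [ 3.9  6.5 -3.5] 9.0 [17.9, 11.3]
-0.036 54.22 [ 2.5  6.4 -3.5] 8.0 [25.2, 15.8]
-0.032 54.52 [ 2.4  6.  -3.5] 7.1 [30.7, 19.4]
True
push 54.82 [-11.9  -1.1  10.8] 12.5 [2.0, 1.9]
-0.05 55.12 [ 0.6  6.9 -3.8] 11.0 [9.6, 7.4]
```

Run:
```python
from h import *
R=tool(np.radians(38))
def rep(th): 
    st=robot.state(); print(th,round(st['clock'],2),np.round(st['ft_force'],1),np.round(st['tcp_pos']-tcp(knob(0),R,1),1),shut())
t0=np.array(robot.state()['tcp_pos'])
print(robot.line_to(t0+Rz(YAW)@[12,0,0],40,contact_N=30)); rep("push"); robot.hold(.2); rep("held")
robot.gripper_open(); rep("open")
```

```text
True
push 55.38 [-20.   -0.2  15.8] [12.5  1.4 -1.2] [2.3, 2.0]
held 55.62 [-19.8  -0.8  16.6] [12.5  1.5 -1.2] [2.1, 1.9]
open 56.29 [0.  0.6 0.4] [13.4  2.3 -1.5] [3.0, 3.3]
```

Run:
```python
from h import *
R=np.array(robot.state()['tool_rot']); t=np.array(robot.state()['tcp_pos'])
robot.line_to(t-R[:,2]*100,150); robot.hold(.3)
st=robot.state(); print(st['clock'],st['ft_force'],shut())
a=cv2.imread("pics/top0.png").astype(int); b=robot.camera("top")[:,:,::-1].astype(int)
for n,(u,v) in dict(jar=(344,295),tin=(379,312),bottle=(168,170),knob=(253,177)).items(): print(n,abs(a[v-12:v+13,u-12:u+13]-b[v-12:v+13,u-12:u+13]).mean().round(1))
p,o=blue("scene"); print(o,proj(p,MAT+[0,0,96]))
```

```text
57.4583 [ 0.16774176 -0.26632601  0.00053791] [3.6, 3.6]
jar 2.1
tin 2.7
bottle 1.6
knob 6.5
[([273, 54, 133, 64, 3462], [341.8, 83.5]), ([196, 285, 10, 11, 67], [200.4, 290.1]), ([266, 401, 41, 19, 96], [285.4, 410.8]), ([210, 411, 10, 9, 67], [214.4, 415.6])] [[199.91173574 290.20860035]]
```

Run:
```python
from h import *
robot.hold(.7); print(shut(),robot.state()['clock']); 
if max(shut())<5: print(robot.sign_off())
```

```text
[3.6, 3.6] 58.3583
the job is handed in; nothing more can be done
None
```

Handed in at about 58 s: the carrier stands upright near the middle of the mat (within about 4 mm), the door is shut and stayed put after release (catch not felt as a clear snap), and the tin, jar and bottle look unmoved; the first knob grasp missed because the real fingertip is about 36 mm behind the reported TCP.

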